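Stand the kit case heavy end down on the sloping shelf

TASK

One end of the closed grey kit case is weighted, but nothing on the outside shows which. Lift the case clear of the bench by its ball knob to see which end sinks, then stand the case on end, heavy end down, on the blue sloping shelf, where it topples if stood the wrong way, and leave it standing there squarely on its end. Do not drop the case or let it fall, and do not disturb the other things on the bench.

Things in the scene. Friction and masses are not known exactly. Their poses are not given: they have to be found in the camera images.
- case_center (a point): centre of the closed grey kit case, a box 150 long (x axis) x 50 wide (y) x 50 high (z, towards the lid); it starts lying lid up. Both ends look alike. About 0.65 kg, mostly a slug boxed in at one end (either, it changes from start to start): the centre of mass lies about 30 from the centre towards that end. Plain sides; gripped across the 50 width far from that end it can turn in a weak grip
- case_knob (a point): centre of the red ball knob, 24 across, on the middle of the lid, 59 above the case's centre, on a stem 10 thick. The stem swivels lightly (50 degrees each way, weak spring back to upright) on a pin parallel to the case's y, 10 above the lid: pinched across the case's width and raised 50 or more, the case hangs clear of the bench and its heavy end sinks by about 40 degrees
- case: the same case, origin under the centre of its base (25 below case_center); same axes
- shelf: blue sloping plate of a fixed white stand, 130 x 150; origin at the middle of its upper face, 45 above the bench, x axis down the slope (20 degrees, falling away from the robot), z axis square to the plate; the lower edge (x = +62) has a lip 6 high. A case stood heavy end down stays, heavy end up it topples over the lip. The standing case's centre is 75 from the plate along z
- reagent: amber glass bottle with white cap, 56 across, 135 tall; bystander, origin under its centre
- jar: blue plastic jar with yellow cap, 60 across, 75 tall; bystander, origin under its centre
- crucible: small white ceramic bowl, 48 across, 30 tall; bystander, origin under its centre
- beaker: white ceramic cup, 60 across, 80 tall; bystander, origin under its centre
- mouse: black computer mouse, about 85 x 60, 33 tall; bystander, origin on its underside, 12 behind its middle, which lies along its +x
- brick: white plug adapter, 50 x 30 x 28 tall; bystander, origin under its centre
Things that resemble listed ones, but are neither listed nor needed, are in the scene too. Leave any orange look-alike of the case alone. What is shaped like the part that bears shelf but orange is not meant.

How it is judged:
On the way:
1. the case hangs clear of the bench from the fingers by its knob (knob above 0.11 m), one end sunk by more than 10 degrees (height (world z) of case_knob above 0.11 m and distance between the grasp point and case_knob below 0.025 m and contact force between case and the fingers above 1 N and contact force between case and table below 0.05 N and (angle between case_center's own x axis and vertical below 1.39 rad or angle between case_center's own x axis and vertical above 1.75 rad)), for 0.2 s.
At the end, for the whole second after the job is handed in: The case stands on end on the sloping shelf: its long axis within 0.12 rad of square to the plate, its centre 68 to 82 mm off the plate and within 45 mm (along the slope) and 55 mm (across) of the plate's middle, at rest (x of case_center in the frame of shelf between -0.045 and 0.045 m and y of case_center in the frame of shelf between -0.055 and 0.055 m and z of case_center in the frame of shelf between 0.068 and 0.082 m and angle between the x axis of case_center and the z axis of shelf, either way round below 0.12 rad and linear speed of case below 0.03 m/s and angular speed of case below 0.3 rad/s); the robot touches nothing.
It fails at once if the case falls, drops or topples: it moves at over 0.55 m/s out of the fingers (contact force between case and the fingers below 0.5 N and linear speed of case above 0.55 m/s).
It fails at once if a bystander (bottle, jar, bowl, cup, mouse or adapter) is shifted by more than 30 mm or knocked over (distance of any of reagent, jar, crucible, beaker, mouse, brick from where it was at the start of the episode above 0.03 m or angle between any of reagent, jar, crucible, beaker, mouse, brick's own z axis and vertical above 0.5 rad).
It also fails if it takes over 58 s, if anything falls off the work surface, if the arm or the gripper's body presses on something with over 40 N, if the wrist force passes 120 N, or if a joint passes its speed limit or range.

ROBOT

A 6-joint arm with a two-finger parallel gripper is mounted at the origin on the work surface. World frame = base frame: x ahead of the robot, y to its left, z up, the work surface at z = 0. Lengths are in m, angles in rad, forces in N, time in s.
With the tool pointing down it reaches from about 0.3 to 0.75 m from the base axis. Payload 8.5 kg.
Tool frame: the origin (TCP) lies midway between the tips of the shut fingers; the grasp point (between the pads) lies behind it (bot.hold_point_z is the z of the grasp point in the tool frame, in m); z points along the fingers, y is the line along which they close (so a half turn about z gives the same grasp; the last joint's range is limited). The gripper opens to 85 mm and grips with 20 to 120 N. Pads are 22 mm wide; open, the fingers measure 114 mm over their backs; the gripper's body (76 mm by 85 mm) begins 54 mm behind the grasp point. The pads swing forward as they close: fully open they stand 13 mm farther back than shut.
Start: joints at [-1.49, 0.381, 1.297, -0, 1.464, -0.215], TCP at [0.16, -0.526, 0.231] pointing down, gripper open.
Joint ranges: [-3.11, 3.11], [-0.89, 2.33], [0.22, 2.48], [-1.42, 4.56], [0.17, 2.85], [-2.88, 2.88]. Speed limits (rad/s): [2.39, 2.39, 3.14, 3.14, 3.14, 3.14].

INTERFACE

Orientations are given as a unit quaternion [x, y, z, w].
In Python, from cell import bot gives the robot as it stands.
- The arm moves only by the tool jog_arm, never from a script. Its argument "deltas" is text: rows parted by semicolons, each of 7 numbers parted by spaces: the turn, a rotation vector about the world's x, y, z in units of 6 degrees (1.0 is 6 degrees), then the shift along the world's x, y, z in units of 30 mm (1.0 is 30 mm), then the gripper command: -1 is shut, 1 is fully open, values between are in proportion. A call has 1 to 20 rows; each row shifts and turns the commanded pose from where the row before left it; what a row does not reach is not made up. A row lasts 1/12 s, in which the tool goes at most 41.7 mm and 7.16 degrees, less where a joint would pass 70% of its speed; a pose out of reach is approached as far as the arm can. A call is refused whole if a number of a shift passes 1 or a number of a turn 1, either way. A call with a gripper value outside its range is refused whole. The fingers move at their own pace and stop on an object; "newtons" is the grip in N (left out, the last holds). Time passes only in rows, so rows that do not move let the fingers close. It gives the time, the measured TCP pose, the force, the opening and the grip force at its end, in the units of the state.
- bot.get_obs(): the state, without advancing time (a new reading comes with each control period).
- bot.capture(name): name is "scene" or "top"; returns a dict with "frame" (384x512x3 uint8, red, green, blue), "intrinsics" (3x3 intrinsics, pixels), "R" (3x3) and "t" (3): a world point X has camera coordinates R X + t. Camera axes: x right, y down, z forward; pixel columns grow to the right and rows downward; lengths in m; the calibration is good to about 2 mm. A picture is of the moment at which its call begins. There is no depth.
- bot.sign_off(): hands the job in; it is judged then, once.
The state is a dict: "clock": time; "joints": joint angles; "joint_velocities": joint speeds; "effort": joint torques, N m; "tool_pos": TCP position; "eef_rot": TCP orientation; "contact_force": force on the tool from outside, world axes, zero at the start; "ft_torque": the same for the moment, N m; "gripper_width": finger opening in m; "gripper_force": force on a finger pad.
Only numpy, scipy, OpenCV 4.12 (cv2) and the standard library are available. Lean on these libraries where they do the work, as an engineer would, in place of code of your own. Each camera call takes 0.05 s, during which the arm holds its last target. There are 200 camera calls.

## Working session

There is one attempt and no reset: what is moved stays moved. The work goes in short steps, Python scripts to look and compute and a tool call to move; the robot and the scene stay as the last step left them, time stands still between calls to the robot, and variables do not carry over. Pictures are saved under pics/ and viewed, at most 10 in all, crops included, and the job is handed in when it is done.

Besides the shell and the picture viewer there is one more tool, called after ">>>" as name(argument=value, ...) on one line, values as JSON. jog_arm: Moves the arm, as the interface text tells. Its arguments: {"type":"object","properties":{"deltas":{"type":"string"},"newtons":{"type":"number"}},"required":["deltas"]}

```bash
mkdir -p pics; python3 - <<'E'
from cell import bot
import cv2,pickle
for n in("scene","top"):
    c=bot.capture(n);pickle.dump(c,open(n+"0.pkl","wb"))
    cv2.imwrite(f"pics/{n}0.png",cv2.resize(c["frame"][:,:,::-1],(768,576),interpolation=cv2.INTER_CUBIC))
    print(n,c["intrinsics"],c["R"],c["t"])
print(bot.get_obs(),bot.hold_point_z)
E
```

```text
scene [[384.84243918   0.         254.01692875]
 [  0.         384.84243918 196.66359205]
 [  0.           0.           1.        ]] [[ 0.38001315  0.9248299   0.01672326]
 [ 0.75551865 -0.29991094 -0.58244743]
 [-0.5336493   0.23397241 -0.81269633]] [-0.16111566 -0.32518274  1.2974535 ]
top [[438.51626102   0.         253.95936066]
 [  0.         438.51626102 192.03797435]
 [  0.           0.           1.        ]] [[ 0.04186895 -0.99911205  0.00470033]
 [-0.97892481 -0.04196323 -0.1998632 ]
 [ 0.19988297  0.00376679 -0.97981254]] [-0.06838179  0.49854484  1.43392996]
{'clock': 0.1, 'joints': array([-1.49028999e+00,  3.81139704e-01,  1.29814304e+00,  3.29700956e-06,
        1.46358031e+00, -2.15349119e-01]), 'joint_velocities': array([ 0.00070069, -0.00178441, -0.00128405,  0.00053379,  0.00125281,
       -0.00114307]), 'effort': array([ 3.38943144e-03, -4.49220014e+01, -2.31653130e+01, -2.08594902e-04,
        3.67884175e-03,  6.52732641e-07]), 'tool_pos': array([ 0.16030936, -0.5258593 ,  0.2307817 ]), 'eef_rot': array([ 9.89078458e-01,  1.47388604e-01,  4.44289460e-05, -6.33648109e-04]), 'contact_force': array([-0.53697216, -0.82486023, -0.11266994]), 'ft_torque': array([ 0.00542179,  0.01235386, -0.00227605]), 'gripper_force': 0.0, 'gripper_width': 0.08547554906013802} -0.0187
```

View pics/scene0.png

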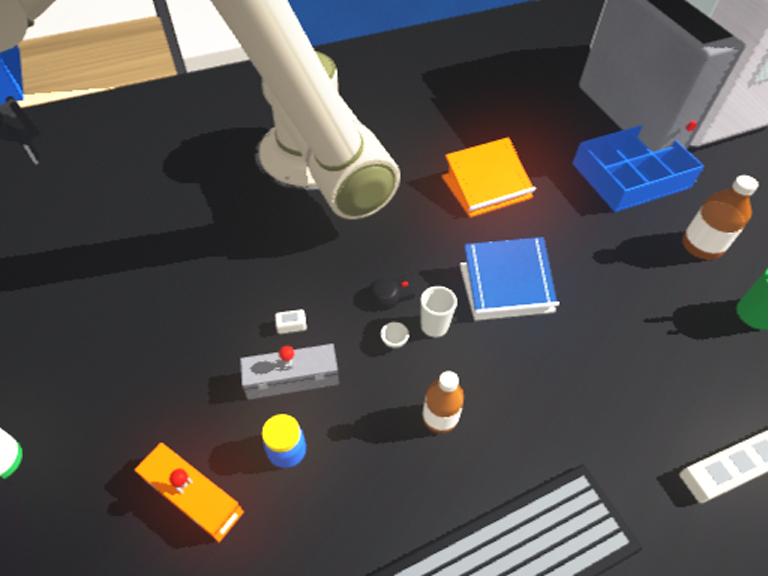

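View pics/top0.png

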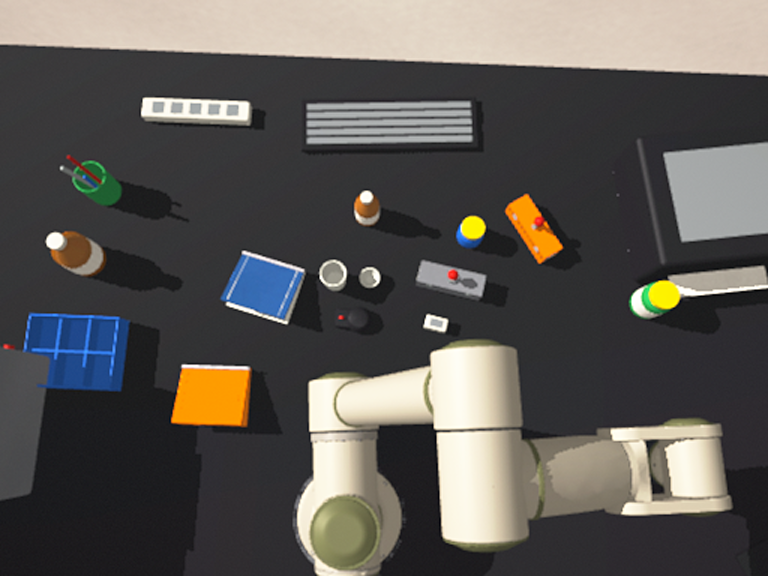

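The grey case is at about (453,280) in the top view and (290,370) in the scene view. The blue shelf is at (263,287) in top and (512,275) in scene. I need zoomed crops to get the corners.

```bash
python3 - <<'E'
import cv2,pickle,numpy as np
S=pickle.load(open("scene0.pkl","rb"))["frame"];T=pickle.load(open("top0.pkl","rb"))["frame"]
# crop 80x60 regions x5 => 400x300
def cr(f,x,y): return cv2.resize(f[y:y+60,x:x+80,::-1],(400,300),interpolation=cv2.INTER_CUBIC)
im=np.vstack([np.hstack([cr(S,300,153),cr(T,135,162)]),np.hstack([cr(S,152,215),cr(T,262,160)])])
cv2.imwrite("pics/crop.png",im)
for f,(x,y,w,h) in((S,(152,215,80,60)),(T,(270,160,60,50))):
    p=f[y:y+h,x:x+w].astype(int);m=(p[...,0]>120)&(p[...,1]<70)&(p[...,2]<70)
    v,u=np.nonzero(m);print(len(u),u.mean()+x,v.mean()+y,u.min()+x,u.max()+x,v.min()+y,v.max()+y)
E
```

```text
66 190.10606060606062 234.6818181818182 186 195 230 240
30 301.6666666666667 182.8 299 304 180 185
```

View pics/crop.png

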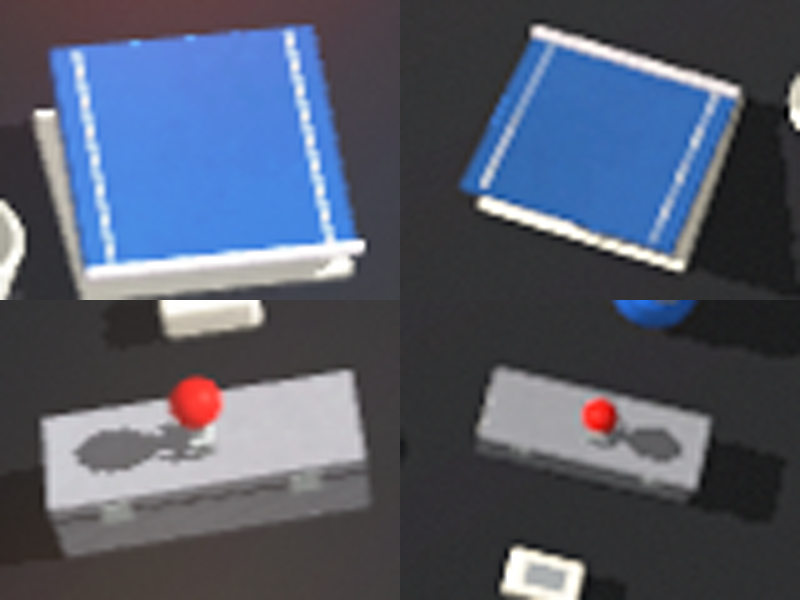

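The crops show the shelf's white lip on the side away from the robot, and the corners of both the case lid and the shelf plate are clear. Next I fit the poses.

```bash
cat > h.py <<'E'
import pickle,numpy as np
from scipy.optimize import least_squares
from scipy.spatial.transform import Rotation as Ro
def proj(c,X): 
    p=np.atleast_2d(X)@c["R"].T+c["t"]; p=p@c["intrinsics"].T; return p[:,:2]/p[:,2:]
def tri(obs):
    return least_squares(lambda X:np.concatenate([proj(c,X)[0]-p for c,p in obs]),[.5,0,.08])
def pose(x,y,z,yaw,tilt=0): 
    return Ro.from_euler("ZY",[yaw,tilt]),np.array([x,y,z])
E
python3 - <<'E'
from h import *
S=pickle.load(open("scene0.pkl","rb"));T=pickle.load(open("top0.pkl","rb"))
r=tri([(S,(190.3,234.9)),(T,(301.6,182.8))]);print("knob",r.x,r.fun)
r2=least_squares(lambda q:np.concatenate([proj(S,[*q,.084])[0]-(190.3,234.9),proj(T,[*q,.084])[0]-(301.6,182.8)]),[.5,0]);print(r2.x,r2.fun)
def px(P,o,off): return (np.array(P)-off+.5)/5-.5+np.array(o)
def fit(obs,z,tilt,g):
    def f(q):
        R,t=pose(q[0],q[1],z,q[2],tilt)
        return np.concatenate([(proj(c,R.apply(np.array(L)/1e3)+t)-P).ravel() for c,P,L in obs])
    r=least_squares(f,g,loss="soft_l1");print(r.x,np.degrees(r.x[2]),np.round(f(r.x),1));return r.x
fit([(S,px([(50,47),(315,28),(88,265),(364,243)],(300,153),(0,0)),[(-65,-75,0),(-65,75,0),(65,-75,6),(65,75,6)]),
     (T,px([(533,28),(740,92),(461,188),(672,256)],(135,162),(400,0)),[(65,75,6),(65,-75,6),(-65,75,0),(-65,-75,0)])],.045,np.radians(20),[.45,.1,0])
# case : x' axis along -y-ish ; yaw guess
fit([(S,px([(42,420),(352,370),(368,462),(50,508)],(152,215),(0,300)),[(-75,-25,50),(75,-25,50),(75,25,50),(-75,25,50)]),
     (T,px([(495,367),(712,418),(693,488),(477,439)],(262,160),(400,300)),[(75,25,50),(-75,25,50),(-75,-25,50),(75,-25,50)])],0,0,[.45,-.2,1.5])
fit([(S,px([(42,420),(352,370),(368,462),(50,508)],(152,215),(0,300)),[(-75,25,50),(75,25,50),(75,-25,50),(-75,-25,50)]),
     (T,px([(495,367),(712,418),(693,488),(477,439)],(262,160),(400,300)),[(75,-25,50),(-75,-25,50),(-75,25,50),(75,25,50)])],0,0,[.45,-.2,1.5])
# others, from 768-scale pixels, at heights
def at(c,u,v,z):
    K=np.linalg.inv(c["intrinsics"]);d=c["R"].T@K@[(u+.5)/1.5-.5,(v+.5)/1.5-.5,1];o=-c["R"].T@c["t"];return np.round(o+d*(z-o[2])/d[2],3)
for n,u,v,z in(("jarcap",472,231,.075),("reagcap",367,198,.135),("beaker",333,273,.08),("cruc",370,277,.03),("mouse",352,318,.03),("brick",436,323,.028),("orangecase",539,222,.084)):print(n,at(T,u,v,z))
E
```

```text
knob [ 0.53182573 -0.20560754  0.08458179] [ 0.31210728 -0.03491907  0.44064692  0.10104615]
[ 0.53166514 -0.20560474] [0.32238353 0.03420906 0.41920725 0.18668741]
[ 0.49857306  0.22162379 -0.26635948] -15.261274152054611 [-0.1 -0.5 -0.2 -1.2  0.   1.  -0.3  0.2  0.3  0.1 -0.2  0.1 -0.5 -0.4
 -0.2 -0.5]
[ 0.5065134  -0.19881347  1.26152711] 72.2801789877077 [  0.2   5.1   1.   11.1  -2.9 -24.8  -0.1 -30.4  -5.2  18.7  -6.6  23.5
   1.9  -4.2   3.3  -9.2]
[ 0.53237725 -0.20493154  1.37151179] 78.58183693816959 [ 0.5 -0.5  0.1 -0.1 -0.1 -0.7  0.   0.3  0.3 -0.1 -0.2 -0.   0.5 -0.
  0.5 -0.6]
jarcap [ 0.637 -0.247  0.075]
reagcap [ 0.684 -0.008  0.135]
beaker [0.525 0.061 0.08 ]
cruc [ 0.531 -0.02   0.03 ]
mouse [0.434 0.016 0.03 ]
brick [ 0.431 -0.175  0.028]
orangecase [ 0.662 -0.396  0.084]
```

>>> jog_arm(deltas="0 0 0.643 0.775 0.669 -0.1 1;0 0 0.643 0.775 0.669 -0.1 1;0 0 0.643 0.775 0.669 -0.1 1;0 0 0.643 0.775 0.669 -0.1 1;0 0 0.643 0.775 0.669 -0.1 1;0 0 0.643 0.775 0.669 -0.1 1;0 0 0.643 0.775 0.669 -0.1 1;0 0 0.643 0.775 0.669 -0.1 1;0 0 0.643 0.775 0.669 -0.1 1;0 0 0.643 0.775 0.669 -0.1 1;0 0 0.643 0.775 0.669 -0.1 1;0 0 0.643 0.775 0.669 -0.1 1;0 0 0.643 0.775 0.669 -0.1 1;0 0 0.643 0.775 0.669 -0.1 1;0 0 0.643 0.775 0.669 -0.1 1;0 0 0.643 0.775 0.669 -0.1 1;0 0 0 0 0 0 1;0 0 0 0 0 0 1")

```text
clock: 1.6
tool_pos: [0.5328, -0.2039, 0.1826]
eef_rot: [0.773, 0.635, -0.0, -0.001]
contact_force: [-1.5, -1.0, -0.1]
gripper_width: 0.0855
gripper_force: 0.0
```

>>> jog_arm(deltas="0 0 0 -0.03 -0.04 -0.65 1;0 0 0 0 0 -0.65 1;0 0 0 0 0 -0.65 1;0 0 0 0 0 -0.65 1;0 0 0 0 0 -0.65 1;0 0 0 0 0 -0.6 1;0 0 0 0 0 0 -1;0 0 0 0 0 0 -1;0 0 0 0 0 0 -1;0 0 0 0 0 0 -1;0 0 0 0 0 0 -1;0 0 0 0 0 0 -1;0 0 0 0 0 0 -1;0 0 0 0 0 0 -1", newtons=50)

```text
clock: 2.77
tool_pos: [0.5316, -0.2064, 0.0691]
eef_rot: [0.773, 0.634, 0.0, 0.001]
contact_force: [-3.0, 0.2, 6.4]
gripper_width: 0.021
gripper_force: 48.6
```

>>> jog_arm(deltas="0 0 0 0 0 0 0;0 0 0 0 0 0 0;0 0 0 0 0 0 0;0 0 0 0 0 -0.2 0;0 0 0 0 0 0 0;0 0 0 0 0 0 -1;0 0 0 0 0 0 -1;0 0 0 0 0 0 -1;0 0 0 0 0 0 -1;0 0 0 0 0 0 -1;0 0 0 0 0 0 -1", newtons=50)

```text
clock: 3.68
tool_pos: [0.5315, -0.2062, 0.0618]
eef_rot: [0.773, 0.634, 0.0, 0.0]
contact_force: [1.2, -0.6, -1.5]
gripper_width: 0.0211
gripper_force: 48.9
```

>>> jog_arm(deltas="0 0 0 0 0 0.2 -1;0 0 0 0 0 0.4 -1;0 0 0 0 0 0.4 -1;0 0 0 0 0 0.4 -1;0 0 0 0 0 0.4 -1;0 0 0 0 0 0.4 -1;0 0 0 0 0 0.4 -1;0 0 0 0 0 0.2 -1;0 0 0 0 0 0 -1;0 0 0 0 0 0 -1;0 0 0 0 0 0 -1;0 0 0 0 0 0 -1;0 0 0 0 0 0 -1;0 0 0 0 0 0 -1;0 0 0 0 0 0 -1;0 0 0 0 0 0 -1")

```text
clock: 5.02
tool_pos: [0.5314, -0.2063, 0.1457]
eef_rot: [0.773, 0.634, -0.0, -0.0]
contact_force: [-0.1, -0.3, -6.8]
gripper_width: 0.0214
gripper_force: 49.9
```

```bash
python3 - <<'E'
from cell import bot
import cv2,pickle
c=bot.capture("scene");pickle.dump(c,open("scene1.pkl","wb"))
cv2.imwrite("pics/s1.png",cv2.resize(c["frame"][150:320,100:330,::-1],(690,510),interpolation=cv2.INTER_CUBIC))
E
```

```text
(no output)
```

View pics/s1.png

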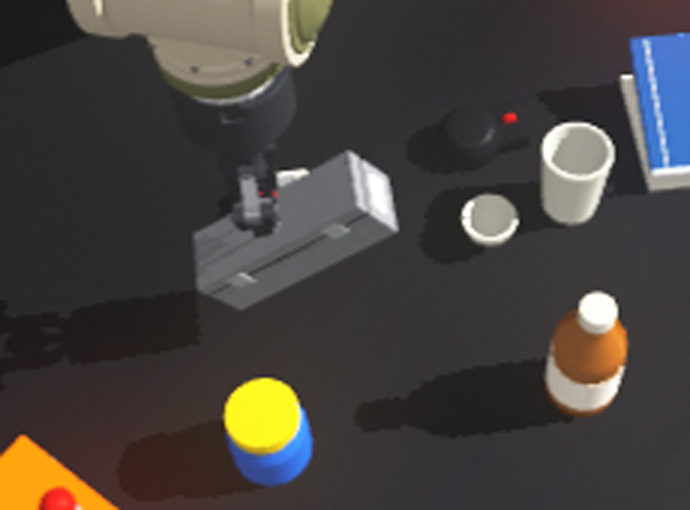

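The left end, towards −y, sank, so that is the heavy end. The raised end is at (375,190) in the crop. I'll set the case back down the way it came.

>>> jog_arm(deltas="0 0 0 0 0 -0.2 -1;0 0 0 0 0 -0.2 -1;0 0 0 0 0 -0.2 -1;0 0 0 0 0 -0.2 -1;0 0 0 0 0 -0.2 -1;0 0 0 0 0 -0.2 -1;0 0 0 0 0 -0.2 -1;0 0 0 0 0 -0.2 -1;0 0 0 0 0 -0.2 -1;0 0 0 0 0 -0.2 -1;0 0 0 0 0 -0.2 -1;0 0 0 0 0 -0.2 -1;0 0 0 0 0 -0.2 -1;0 0 0 0 0 -0.15 -1;0 0 0 0 0 0 -1;0 0 0 0 0 0 -1;0 0 0 0 0 0 -1;0 0 0 0 0 0 -1")

```text
clock: 6.57
tool_pos: [0.5311, -0.2064, 0.0629]
eef_rot: [0.773, 0.634, -0.0, -0.0]
contact_force: [-0.7, -0.7, -5.2]
gripper_width: 0.0212
gripper_force: 63.8
```

>>> jog_arm(deltas="0 0 0 0 0 -0.05 -1;0 0 0 0 0 -0.05 -1;0 0 0 0 0 0 -1;0 0 0 0 0 0 -1")

```text
clock: 6.9
tool_pos: [0.5315, -0.2061, 0.0604]
eef_rot: [0.773, 0.634, 0.0, 0.0]
contact_force: [0.2, 0.3, -1.8]
gripper_width: 0.021
gripper_force: 63.9
```

```bash
python3 - <<'E'
from cell import bot
import cv2,numpy as np
a=[bot.capture(n)["frame"] for n in("scene","top")]
def cr(f,x,y): return cv2.resize(f[y:y+60,x:x+80,::-1],(400,300),interpolation=cv2.INTER_CUBIC)
cv2.imwrite("pics/d1.png",np.hstack([cr(a[0],152,215),cr(a[1],262,160)]))
E
```

```text
(no output)
```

View pics/d1.png

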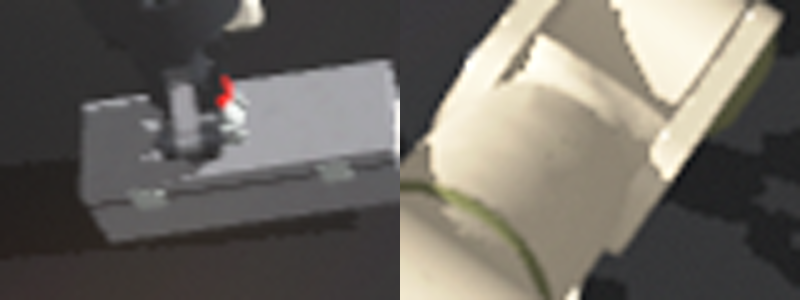

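The case is down again, flat, but about 20 mm further towards +y. I'll release the knob, rise clear and locate it again.

>>> jog_arm(deltas="0 0 0 0 0 0 -0.3;0 0 0 0 0 0 0;0 0 0 0 0 0 0.5;0 0 0 0 0 0 0.5;0 0 0 0 0 0 0.5;0 0 0 0 0 0.5 1;0 0 0 0 0 1 1;0 0 0 0 0 1 1;0 0 0 0 0 1 1;0 0 0 -0.5 0 1 1;0 0 0 -1 0.3 1 1;0 0 0 -1 0.5 0.5 1;0 0 0 -1 0.5 0 1;0 0 0 -1 0.5 0 1;0 0 0 -0.5 0.5 0 1;0 0 0 0 0 0 1;0 0 0 0 0 0 1")

```text
clock: 8.42
tool_pos: [0.3824, -0.1373, 0.2397]
eef_rot: [0.773, 0.634, 0.0, 0.001]
contact_force: [0.0, -0.4, 0.6]
gripper_width: 0.0855
gripper_force: 0.0
```

```bash
python3 - <<'E'
from cell import bot
import cv2,numpy as np,pickle
a=[]
for n in("scene","top"):
    c=bot.capture(n);a.append(c["frame"]);pickle.dump(c,open(n+"2.pkl","wb"))
def cr(f,x,y): return cv2.resize(f[y:y+60,x:x+80,::-1],(400,300),interpolation=cv2.INTER_CUBIC)
cv2.imwrite("pics/d2.png",np.vstack([np.hstack([cr(a[0],152,215),cr(a[1],262,160)]),np.hstack([cv2.resize(x[:,:,::-1],(400,300)) for x in a])]))
o=bot.get_obs();print(o["joints"],o["tool_pos"])
E
```

```text
[-6.38355443e-01  1.20115194e-01  1.63797851e+00 -4.67644008e-05
  1.38266939e+00 -4.40660469e-01] [ 0.3832551  -0.13807418  0.23931112]
```

View pics/d2.png

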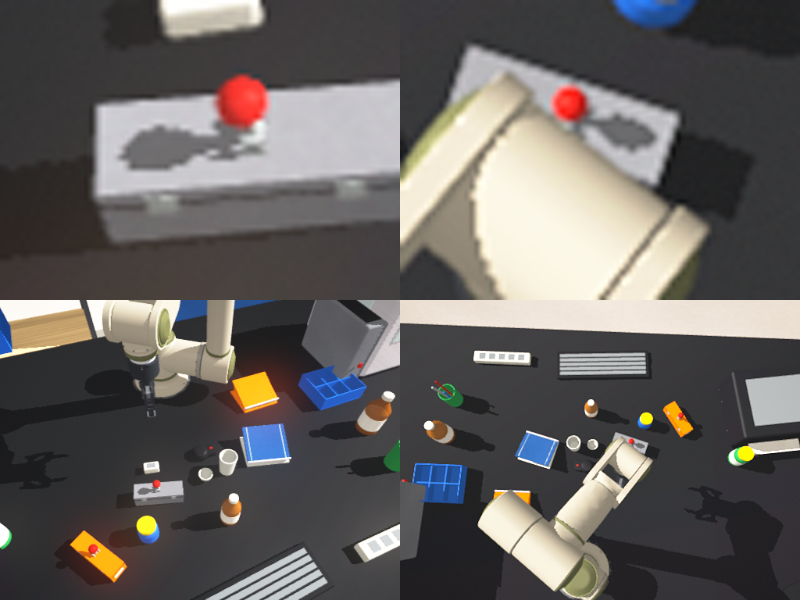

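The case lies flat and has turned slightly. Its lid corners are visible at scene-crop (95,105) and (93,197), and top-crop (468,44), (680,115) and (658,185).

```bash
python3 - <<'E'
from h import *
S=pickle.load(open("scene2.pkl","rb"));T=pickle.load(open("top2.pkl","rb"))
cs=[]
for c,(x,y,w,h) in((S,(152,215,80,60)),(T,(262,160,60,50))):
    p=c["frame"][y:y+h,x:x+w].astype(int);m=(p[...,0]>120)&(p[...,1]<70)&(p[...,2]<70)
    v,u=np.nonzero(m);cs.append((c,(u.mean()+x,v.mean()+y)))
print("knob",tri(cs).x)
def px(P,o,off): return (np.array(P)-off+.5)/5-.5+np.array(o)
A=[(S,px([(95,105),(93,197)],(152,215),(0,0)),[(-75,25,50),(-75,-25,50)]),(T,px([(468,44),(680,115),(658,185)],(262,160),(400,0)),[(75,-25,50),(-75,-25,50),(-75,25,50)])]
def f(q):
    R,t=pose(q[0],q[1],0,q[2],0)
    return np.concatenate([(proj(c,R.apply(np.array(L)/1e3)+t)-P).ravel() for c,P,L in A])
r=least_squares(f,[.53,-.19,1.37],loss="soft_l1");print(r.x,np.degrees(r.x[2]),np.round(f(r.x),1))
from cell import bot
yaw=r.x[2];d=np.array([np.cos(yaw),np.sin(yaw),0]);b=np.radians(30)
y=np.array([np.sin(yaw),-np.cos(yaw),0]);z=np.array([0,0,-np.cos(b)])-np.sin(b)*d;x=np.cross(y,z)
G=Ro.from_matrix(np.c_[x,y,z])
g=np.array([*r.x[:2],.030])+.040*d
tcp=g+.0187*z
o=bot.get_obs()
for name,p in(("pre",tcp-.12*z),("grasp",tcp)):
    print(name,p,(G*Ro.from_quat(o["eef_rot"]).inv()).as_rotvec(degrees=True)/6,(p-o["tool_pos"])/.03)
E
```

```text
knob [ 0.53916318 -0.18603931  0.08473209]
[ 0.54037858 -0.18355229  1.28350716] 73.53954320181977 [ 0.3 -0.1  0.2 -0.1  0.7  0.4  0.1  0.   0.1 -0.3]
pre [ 0.56606458 -0.09661753  0.11772837] [-4.85001505  1.20670076 -0.83785793] [ 6.09364927  1.38188842 -4.05275807]
grasp [ 0.54906337 -0.15415846  0.01380532] [-4.85001505  1.20670076 -0.83785793] [ 5.52694219 -0.53614262 -7.51685968]
```

>>> jog_arm(deltas="-0.485 0.12 -0.084 0.61 0.14 -0.4 1;-0.485 0.12 -0.084 0.61 0.14 -0.4 1;-0.485 0.12 -0.084 0.61 0.14 -0.4 1;-0.485 0.12 -0.084 0.61 0.14 -0.4 1;-0.485 0.12 -0.084 0.61 0.14 -0.4 1;-0.485 0.12 -0.084 0.61 0.14 -0.4 1;-0.485 0.12 -0.084 0.61 0.14 -0.4 1;-0.485 0.12 -0.084 0.61 0.14 -0.4 1;-0.485 0.12 -0.084 0.61 0.14 -0.4 1;-0.485 0.12 -0.084 0.61 0.14 -0.4 1;0 0 0 0 0 0 1;0 0 0 0 0 0 1")

```text
clock: 9.52
tool_pos: [0.5664, -0.095, 0.1171]
eef_rot: [0.773, 0.579, -0.208, 0.154]
contact_force: [-0.4, -0.1, 0.3]
gripper_width: 0.0853
gripper_force: 0.0
```

```bash
cat >> h.py <<'E'
def todo(Gq,p):
    from cell import bot
    o=bot.get_obs();e=Ro.from_quat(o["eef_rot"])
    print("rot",np.round((Gq*e.inv()).as_rotvec(degrees=True)/6,3),"sh",np.round((p-o["tool_pos"])/.03,3),"j",np.round(o["joints"],2),o["clock"])
yaw=1.2835;d=np.array([np.cos(yaw),np.sin(yaw),0]);b=np.radians(30)
_y=np.array([np.sin(yaw),-np.cos(yaw),0]);_z=np.array([0,0,-np.cos(b)])-np.sin(b)*d
G=Ro.from_matrix(np.c_[np.cross(_y,_z),_y,_z])
tcp=np.array([.5404,-.1845,.030])+.040*d+.0187*_z
E
python3 -c "
from h import *
todo(G,tcp-.12*_z);todo(G,tcp)"
```

```text
Traceback (most recent call last):
NameError: name '_z' is not defined
```

```bash
python3 -c "
import h
h.todo(h.G,h.tcp-.12*h._z);h.todo(h.G,h.tcp)"
```

```text
rot [-0.014 -0.024 -0.009] sh [-0.01  -0.085  0.021] j [-0.15  0.61  1.35 -0.54  1.3   0.32] 9.5167
rot [-0.014 -0.024 -0.009] sh [-0.576 -2.003 -3.443] j [-0.15  0.61  1.35 -0.54  1.3   0.32] 9.5167
```

>>> jog_arm(deltas="0 0 0 -0.072 -0.25 -0.43 1;0 0 0 -0.072 -0.25 -0.43 1;0 0 0 -0.072 -0.25 -0.43 1;0 0 0 -0.072 -0.25 -0.43 1;0 0 0 -0.072 -0.25 -0.43 1;0 0 0 -0.072 -0.25 -0.43 1;0 0 0 -0.072 -0.25 -0.43 1;0 0 0 -0.072 -0.25 -0.43 1;0 0 0 0 0 0 1;0 0 0 0 0 0 -1;0 0 0 0 0 0 -1;0 0 0 0 0 0 -1;0 0 0 0 0 0 -1;0 0 0 0 0 0 -1;0 0 0 0 0 0 -1;0 0 0 0 0 0 -1", newtons=115)

```text
clock: 10.85
tool_pos: [0.549, -0.1552, 0.0174]
eef_rot: [0.774, 0.578, -0.206, 0.156]
contact_force: [0.7, 2.4, 6.3]
gripper_width: 0.0487
gripper_force: 119.5
```

```bash
cat >> h.py <<'E'
Rs,ts=pose(.4986,.2216,.045,-.2664,np.radians(20))
Rc0=Ro.from_euler("z",yaw)
E
cat > plan.py <<'E'
from h import *
import h
from cell import bot
o=bot.get_obs()
D=[([-1.49029,.38114,1.29814,0,1.46358,-.21535],[.16031,-.52586,.23078],[.98908,.14739,0,-.0006]),
 ([-.638355,.120115,1.637979,0,1.382669,-.44066],[.38326,-.13807,.23931],[.773,.634,0,.001]),
 (o["joints"],o["tool_pos"],o["eef_rot"])]
best=None
def fk(j,k,s4,s6):
    R1=Ro.from_euler("z",j[0]);A=R1*Ro.from_euler("y",j[1]);B=A*Ro.from_euler("y",j[2])
    C=B*Ro.from_euler("z",s4*j[3]);E=C*Ro.from_euler("y",j[4])*Ro.from_euler("z",s6*j[5]+k[5])
    return A.apply([0,0,k[1]])+[0,0,k[0]]+B.apply([k[4],0,k[2]])+E.apply([0,0,k[3]]),E
for s4 in(1,-1):
  for s6 in(1,-1):
   for y0 in (0,1.57,3.14,-1.57):
    def f(k):
        out=[]
        for j,p,q in D:
            P,E=fk(j,k,s4,s6);out+=[P-p,.2*(E*Ro.from_quat(q).inv()).as_rotvec()]
        return np.concatenate(out)
    r=least_squares(f,[.3,.4,.4,.25,0,y0])
    if best is None or r.cost<best[0].cost: best=(r,s4,s6)
r,s4,s6=best;print("fk",r.cost,np.round(r.x,3),s4,s6,np.abs(r.fun).max())
cur=Ro.from_quat(o["eef_rot"]);c0=np.array([.5404,-.1845,.025])
lo=np.array([-3.11,-.89,.22,-1.42,.17,-2.88]);hi=np.array([3.11,2.33,2.48,4.56,2.85,2.88])
def final(phi,lift):
    n=Rs.apply([0,0,1]);e=Rs.apply([np.cos(phi),np.sin(phi),0]);z=-e;y=np.cross(z,n)
    dR=Ro.from_matrix(np.c_[n,y,z])*Rc0.inv()
    c=ts+Rs.apply([-.005,0,.075])+n*lift
    return dR*cur,c+dR.apply(o["tool_pos"]-c0),dR
def ik(Q,p,j0):
    def g(j):
        P,E=fk(j,r.x,s4,s6);return np.concatenate([(P-p)*5,(E*Q.inv()).as_rotvec()])
    return least_squares(g,np.clip(j0,lo+.01,hi-.01),bounds=(lo,hi))
if __name__=="__main__":
  print(o["joints"])
  for ph in(-40,-20,0,20,40,60,80,100,140,180,220,260):
    Q,p,dR=final(np.radians(ph),.04)
    s=min((ik(Q,p,j) for j in(o["joints"],[.4,.4,1.3,.5,1,-1.5],[.4,.4,1.3,-.5,1,1.5],[.4,.4,1.3,1,1,2])),key=lambda s:s.cost)
    print(ph,"tcp",np.round(p,3),"toolz",np.round(Q.apply([0,0,1]),2),"rotdeg",np.round(np.degrees(dR.magnitude())),"ik",round(s.cost,5),np.round(s.x,2))
E
python3 plan.py
```

```text
fk 0.014088708872844356 [-0.075  0.539  0.35   0.032  0.116  1.571] 1 1 0.11723410435368638
[-0.2561006   0.72188531  1.49189549 -0.61880434  1.03724487  0.38339668]
-40 tcp [0.546 0.204 0.181] toolz [ 0.29 -0.66 -0.7 ] rotdeg 131.0 ik 0.00375 [ 0.39  0.52  1.26 -0.8   1.41  2.88]
-20 tcp [0.548 0.205 0.181] toolz [ 0.49 -0.44 -0.75] rotdeg 119.0 ik 0.0 [ 0.39  0.51  1.29 -0.73  1.11  2.78]
0 tcp [0.549 0.208 0.181] toolz [ 0.62 -0.17 -0.77] rotdeg 108.0 ik 0.0 [ 0.38  0.5   1.31 -0.56  0.83  2.5 ]
20 tcp [0.549 0.211 0.181] toolz [ 0.65  0.13 -0.75] rotdeg 100.0 ik 0.0 [ 0.37  0.49  1.32 -0.2   0.63  2.05]
40 tcp [0.549 0.213 0.181] toolz [ 0.58  0.42 -0.7 ] rotdeg 93.0 ik 0.0 [0.36 0.49 1.32 0.34 0.57 1.41]
60 tcp [0.547 0.215 0.182] toolz [ 0.43  0.66 -0.62] rotdeg 90.0 ik 0.0 [0.35 0.5  1.32 0.81 0.71 0.84]
80 tcp [0.545 0.217 0.183] toolz [ 0.2   0.83 -0.52] rotdeg 90.0 ik 0.0 [0.34 0.5  1.31 1.07 0.96 0.49]
100 tcp [0.543 0.217 0.184] toolz [-0.07  0.91 -0.42] rotdeg 94.0 ik 0.0 [0.33 0.51 1.3  1.19 1.25 0.26]
140 tcp [0.538 0.216 0.185] toolz [-0.62  0.75 -0.24] rotdeg 109.0 ik 0.0 [ 0.33  0.54  1.27  1.24  1.85 -0.1 ]
180 tcp [0.535 0.212 0.186] toolz [-0.95  0.26 -0.17] rotdeg 133.0 ik 0.0 [ 0.35  0.56  1.24  1.02  2.41 -0.56]
220 tcp [0.536 0.206 0.185] toolz [-0.91 -0.33 -0.24] rotdeg 160.0 ik 0.0 [ 0.37  0.56  1.22  0.05  2.68 -1.75]
260 tcp [0.539 0.203 0.184] toolz [-0.53 -0.74 -0.42] rotdeg 172.0 ik 0.0 [ 0.39  0.55  1.23 -0.71  2.3  -2.72]
```

>>> jog_arm(deltas="0 0 0 0 0 0.2 -1;0 0 0 0 0 0.4 -1;0 0 0 0 0 0.5 -1;0 0 0 0 0 0.5 -1;0 0 0 0 0 0.5 -1;0 0 0 0 0 0.5 -1;0 0 0 0 0 0.4 -1;0 0 0 0 0 0 -1;0 0 0 0 0 0 -1")

```text
clock: 11.6
tool_pos: [0.5483, -0.1553, 0.1063]
eef_rot: [0.774, 0.578, -0.207, 0.155]
contact_force: [-1.6, -0.1, -6.8]
gripper_width: 0.049
gripper_force: 120.0
```

>>> jog_arm(deltas="0 0 0 0 0 0.4 -1;0 0 0 0 0 0.8 -1;0 0 0 0 0 0.8 -1;0 0 0 0 0 0.8 -1;0 0 0 0 0 0.8 -1;0 0 0 0 0 0.8 -1;0 0 0 0 0 0.4 -1;0 0 0 0 0 0 -1")

```text
clock: 12.27
tool_pos: [0.5488, -0.1556, 0.2528]
eef_rot: [0.774, 0.578, -0.206, 0.156]
contact_force: [0.5, 0.1, -7.1]
gripper_width: 0.0489
gripper_force: 120.7
```

```bash
cat >> h.py <<'E'
n=Rs.apply([0,0,1])
def final(phi,lift,xo=-.005):
    e=Rs.apply([np.cos(phi),np.sin(phi),0])
    dR=Ro.from_matrix(np.c_[n,np.cross(-e,n),-e])*Rc0.inv()
    c=ts+Rs.apply([xo,0,.075])+n*lift
    return dR*Ro.from_quat([.774,.578,-.207,.155]),c+dR.apply(np.array([.549,-.1552,.0174])-[.5404,-.1845,.025])
E
python3 -c "
from h import *
for ph in(30,50):
  q,p=final(np.radians(ph),.1);print(p);todo(q,p)"
```

```text
[0.56883968 0.20642083 0.23760905]
rot [ 9.817 -8.173 -9.614] sh [ 0.668 12.068 -0.506] j [-0.26  0.45  1.22 -0.52  1.5   0.08] 12.2667
[0.56781744 0.20878294 0.23819432]
rot [11.835 -6.049 -7.342] sh [ 0.634 12.147 -0.486] j [-0.26  0.45  1.22 -0.52  1.5   0.08] 12.2667
```

>>> jog_arm(deltas="0.394 -0.202 -0.245 0.02 0.2 0.1 -1;0.394 -0.202 -0.245 0.02 0.3 0.1 -1;0.394 -0.202 -0.245 0.02 0.4 0.1 -1;0.394 -0.202 -0.245 0.02 0.4 0.1 -1;0.394 -0.202 -0.245 0.02 0.4 0.1 -1;0.394 -0.202 -0.245 0.02 0.4 0 -1;0.394 -0.202 -0.245 0.02 0.4 0 -1;0.394 -0.202 -0.245 0.02 0.4 0 -1;0.394 -0.202 -0.245 0.02 0.4 0 -1;0.394 -0.202 -0.245 0.02 0.4 0 -1;0.394 -0.202 -0.245 0.02 0.4 0 -1;0.394 -0.202 -0.245 0.02 0.4 0 -1;0.394 -0.202 -0.245 0.02 0.4 0 -1;0.394 -0.202 -0.245 0.02 0.4 0 -1;0.394 -0.202 -0.245 0.02 0.4 0 -1")

```text
clock: 13.52
tool_pos: [0.5566, 0.0158, 0.2634]
eef_rot: [0.901, 0.426, 0.073, -0.041]
contact_force: [0.5, -0.5, -5.9]
gripper_width: 0.0487
gripper_force: 120.4
```

```bash
python3 -c "
from h import *
q,p=final(np.radians(50),.1);todo(q,p)"
```

```text
rot [ 5.882 -3.064 -3.695] sh [ 0.374  6.431 -0.839] j [-0.26  0.33  1.29  0.16  1.46  0.42] 13.5167
```

>>> jog_arm(deltas="0.392 -0.204 -0.246 0.025 0.44 0 -1;0.392 -0.204 -0.246 0.025 0.44 0 -1;0.392 -0.204 -0.246 0.025 0.44 0 -1;0.392 -0.204 -0.246 0.025 0.44 0 -1;0.392 -0.204 -0.246 0.025 0.44 0 -1;0.392 -0.204 -0.246 0.025 0.44 0 -1;0.392 -0.204 -0.246 0.025 0.44 0 -1;0.392 -0.204 -0.246 0.025 0.44 0 -1;0.392 -0.204 -0.246 0.025 0.44 0 -1;0.392 -0.204 -0.246 0.025 0.44 0 -1;0.392 -0.204 -0.246 0.025 0.44 0 -1;0.392 -0.204 -0.246 0.025 0.44 0 -1;0.392 -0.204 -0.246 0.025 0.44 0 -1;0.392 -0.204 -0.246 0.025 0.44 0 -1;0.392 -0.204 -0.246 0.025 0.27 -0.4 -1;0 0 0 0 0 -0.4 -1;0 0 0 0 0 0 -1;0 0 0 0 0 0 -1;0 0 0 0 0 0 -1")

```text
clock: 15.1
tool_pos: [0.5687, 0.2081, 0.241]
eef_rot: [0.887, 0.208, 0.344, -0.226]
contact_force: [0.6, -0.1, -6.0]
gripper_width: 0.0488
gripper_force: 120.4
```

```bash
python3 - <<'E'
from h import *
q,p=final(np.radians(50),.1);todo(q,p)
from cell import bot
import cv2
a=[]
for nm in("scene","top"):
    c=bot.capture(nm);pickle.dump(c,open(nm+"3.pkl","wb"));a.append(c)
def cr(f,x,y): return cv2.resize(f[y:y+150,x:x+100,::-1],(400,600),interpolation=cv2.INTER_CUBIC)
im=np.hstack([cr(a[0]["frame"],300,90),cr(a[1]["frame"],130,90)])
cv2.imwrite("pics/s3.png",im)
# expected corners in scene crop coords
e=Rs.apply([np.cos(np.radians(50)),np.sin(np.radians(50)),0]);R=Ro.from_matrix(np.c_[n,np.cross(-e,n),-e]);c=ts+Rs.apply([-.005,0,.075])+n*.1
X=R.apply(np.array([[sx*.075,sy*.025,sz*.025] for sx in(-1,1) for sy in(-1,1) for sz in(-1,1)]))+c
print(np.round((proj(a[0],X)-[300,90])*4));print(np.round((proj(a[1],X)-[130,90])*4+[400,0]))
E
```

```text
rot [0.039 0.016 0.001] sh [-0.031  0.024 -0.094] j [-0.12  0.27  1.71  0.96  0.83  0.43] 15.1
[[218. 362.]
 [148. 318.]
 [257. 299.]
 [188. 256.]
 [307. 272.]
 [225. 221.]
 [352. 199.]
 [270. 149.]]
[[584. 305.]
 [614. 350.]
 [529. 330.]
 [558. 376.]
 [575. 191.]
 [608. 239.]
 [514. 217.]
 [546. 267.]]
```

View pics/s3.png

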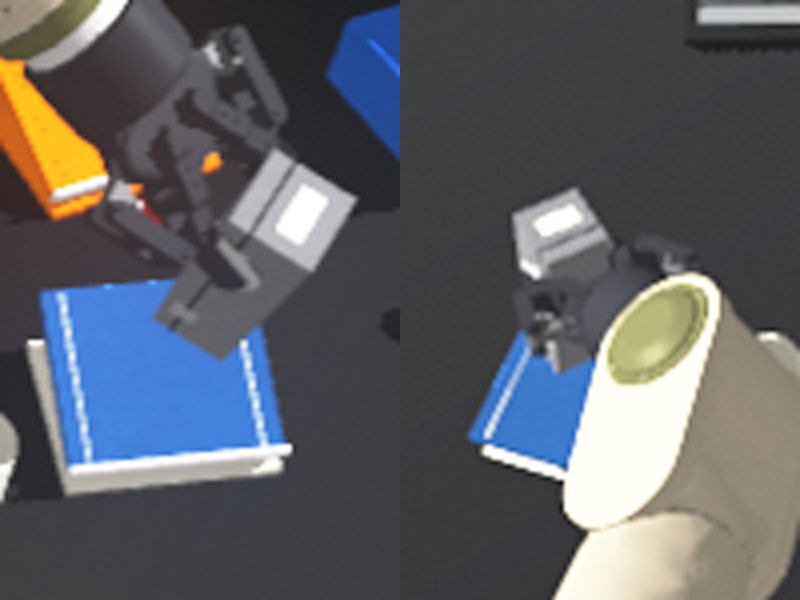

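The case hangs upright in the grip, and its corners, e.g. (222,358) and (357,198), match the prediction to about 1.5 px. Now I lower it along the plate normal.

>>> jog_arm(deltas="0.02 0.01 0 -0.12 0.034 -0.33 -1;0.02 0.01 0 -0.12 0.034 -0.33 -1;0 0 0 -0.12 0.034 -0.33 -1;0 0 0 -0.12 0.034 -0.33 -1;0 0 0 -0.12 0.034 -0.33 -1;0 0 0 -0.12 0.034 -0.33 -1;0 0 0 -0.12 0.034 -0.33 -1;0 0 0 -0.12 0.034 -0.33 -1;0 0 0 -0.06 0.017 -0.17 -1;0 0 0 0 0 0 -1;0 0 0 0 0 0 -1")

```text
clock: 16.12
tool_pos: [0.5385, 0.2169, 0.1572]
eef_rot: [0.887, 0.207, 0.344, -0.228]
contact_force: [0.3, 0.3, -6.8]
gripper_width: 0.049
gripper_force: 120.5
```

```bash
python3 -c "
from h import *
q,p=final(np.radians(50),0);todo(q,p)"
```

```text
rot [-0.008  0.008  0.006] sh [-0.123  0.031 -0.432] j [-0.1   0.37  1.9   1.23  0.69  0.07] 16.1167
```

>>> jog_arm(deltas="0 0 0 -0.04 0.01 -0.1 -1;0 0 0 -0.04 0.01 -0.1 -1;0 0 0 -0.02 0.005 -0.05 -1;0 0 0 -0.02 0.005 -0.05 -1;0 0 0 0 0 0 -1;0 0 0 0 0 0 -1")

```text
clock: 16.62
tool_pos: [0.5344, 0.2179, 0.1477]
eef_rot: [0.887, 0.207, 0.344, -0.229]
contact_force: [0.7, 1.0, -7.3]
gripper_width: 0.0486
gripper_force: 120.5
```

>>> jog_arm(deltas="0 0 0 -0.015 0.004 -0.04 -1;0 0 0 -0.015 0.004 -0.04 -1;0 0 0 0 0 0 -1;0 0 0 0 0 0 -1")

```text
clock: 16.95
tool_pos: [0.5334, 0.2182, 0.1452]
eef_rot: [0.887, 0.207, 0.343, -0.229]
contact_force: [-0.6, 0.5, -6.2]
gripper_width: 0.0485
gripper_force: 120.5
```

>>> jog_arm(deltas="0 0 0 -0.015 0.004 -0.04 -1;0 0 0 -0.007 0.002 -0.02 -1;0 0 0 0 0 0 -1;0 0 0 0 0 0 -1")

```text
clock: 17.28
tool_pos: [0.5334, 0.2184, 0.1443]
eef_rot: [0.887, 0.207, 0.344, -0.229]
contact_force: [-0.2, -1.0, 2.8]
gripper_width: 0.0487
gripper_force: 121.5
```

>>> jog_arm(deltas="0 0 0 -0.015 0.004 -0.04 -1;0 0 0 -0.007 0.002 -0.02 -1;0 0 0 0 0 0 -1;0 0 0 0 0 0 -1")

```text
clock: 17.62
tool_pos: [0.5337, 0.2186, 0.1442]
eef_rot: [0.886, 0.207, 0.346, -0.229]
contact_force: [-1.6, -3.2, 15.0]
gripper_width: 0.049
gripper_force: 122.5
```

>>> jog_arm(deltas="0 0 0 0 0 0 -1;0 0 0 0 0 0.02 -1;0 0 0 0 0 0 -1;0 0 0 0 0 0 -1", newtons=20)

```text
clock: 17.95
tool_pos: [0.5335, 0.2185, 0.1442]
eef_rot: [0.886, 0.207, 0.346, -0.229]
contact_force: [0.7, -2.5, 11.5]
gripper_width: 0.0486
gripper_force: 121.7
```

>>> jog_arm(deltas="0 0 0 0 0 0 0.25;0 0 0 0 0 0 0.3;0 0 0 0 0 0 0.35;0 0 0 0 0 0 0.4;0 0 0 0 0 0 0.5;0 0 0 0 0 0 0.7;0 0 0 0 0 0 1;0 0 0 0 0 0 1;0 0 0 0 0 0 1")

```text
clock: 18.7
tool_pos: [0.5321, 0.2186, 0.1422]
eef_rot: [0.887, 0.207, 0.343, -0.229]
contact_force: [-0.3, -0.3, -1.3]
gripper_width: 0.0859
gripper_force: 0.0
```

```bash
python3 - <<'E'
from h import *
from cell import bot
o=bot.get_obs();print(Ro.from_quat(o["eef_rot"]).apply([0,0,-1]))
import cv2
c=bot.capture("scene")
e=Rs.apply([np.cos(np.radians(50)),np.sin(np.radians(50)),0]);R=Ro.from_matrix(np.c_[n,np.cross(-e,n),-e]);cc=ts+Rs.apply([-.005,0,.075])
X=R.apply(np.array([[sx*.075,sy*.025,sz*.025] for sx in(-1,1) for sy in(-1,1) for sz in(-1,1)]))+cc
print(np.round((proj(c,X)-[300,110])*5).tolist())
cv2.imwrite("pics/s4.png",cv2.resize(c["frame"][110:220,300:420,::-1],(600,550),interpolation=cv2.INTER_CUBIC))
E
```

```text
[-0.51474256 -0.54780243  0.65950936]
[[215.0, 410.0], [137.0, 360.0], [261.0, 338.0], [183.0, 289.0], [306.0, 319.0], [214.0, 261.0], [357.0, 237.0], [266.0, 180.0]]
```

View pics/s4.png

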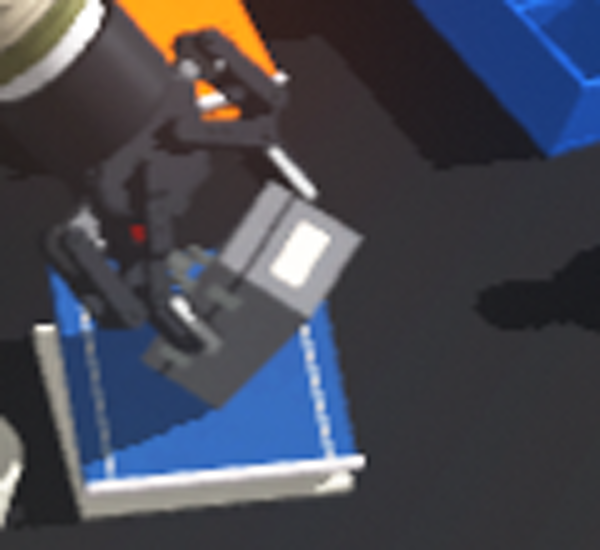

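The case stands where predicted, with corners at (218,407) and (362,237), and the fingers are clear of it. Now I back away along the tool axis.

>>> jog_arm(deltas="0 0 0 -0.1 -0.11 0.13 1;0 0 0 -0.15 -0.16 0.2 1;0 0 0 -0.15 -0.16 0.2 1;0 0 0 -0.15 -0.16 0.2 1;0 0 0 -0.26 -0.27 0.33 1;0 0 0 -0.31 -0.33 0.4 1;0 0 0 -0.31 -0.33 0.4 1;0 0 0 -0.31 -0.33 0.4 1;0 0 0 -0.31 -0.33 0.4 1;0 0 0 -0.31 -0.33 0.4 1;0 0 0 -0.31 -0.33 0.4 1;0 0 0 0 0 0 1;0 0 0 0 0 0 1;0 0 0 0 0 0 1;0 0 0 0 0 0 1")

```text
clock: 20.0
tool_pos: [0.452, 0.1336, 0.2455]
eef_rot: [0.887, 0.207, 0.343, -0.229]
contact_force: [0.7, 0.4, 0.4]
gripper_width: 0.0853
gripper_force: 0.0
```

```bash
python3 - <<'E'
from cell import bot
import cv2
c=bot.capture("scene")
cv2.imwrite("pics/s5.png",cv2.resize(c["frame"][90:250,180:420,::-1],(720,480),interpolation=cv2.INTER_CUBIC))
E
```

```text
(no output)
```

View pics/s5.png

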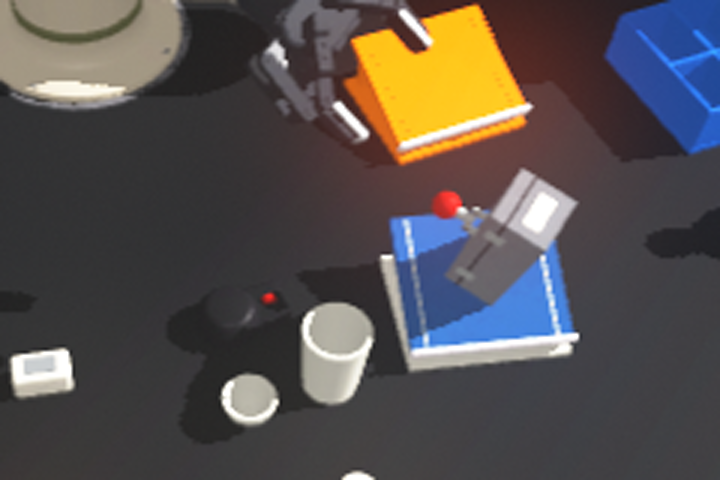

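The case stands on the shelf around (510,240), the gripper is clear of it, and the nearby bystanders have not moved. I'm handing the job in.

```bash
python3 -c "
from cell import bot
print(bot.sign_off())"
```

```text
the job is handed in; nothing more can be done
None
```

The job is handed in: lifting by the knob showed the −y end of the case is heavy, and the case now stands heavy end down on the blue shelf, with the gripper clear and the bystanders in the last picture unmoved; the hand-in gave no verdict.

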